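Find the rattling parts case

ROBOT

A 7-joint arm with a two-finger parallel gripper is mounted at the origin on the work surface. World frame = base frame: x ahead of the robot, y to its left, z up, the work surface at z = 0. Lengths are in m, angles in degrees, forces in N, time in s.
With the tool pointing down it reaches from about 0.35 to 0.9 m from the base axis. Payload 7.2 kg.
Tool frame: the origin (TCP) lies at the very end of the fingers, on their centre line; the grasp point (between the pads) lies 19 mm behind it (manip.hold_point_z is the distance from the TCP to the grasp point, in m); z points along the fingers, y is the line along which they close (so a half turn about z gives the same grasp; the last joint's range is limited). The gripper opens to 85 mm and grips with 20 to 120 N. Pads are 22 mm wide; open, the fingers measure 114 mm over their backs; the gripper's body (76 mm by 85 mm) begins 54 mm behind the grasp point. The pads swing forward as they close: fully open they stand 13 mm farther back than shut.
Start: joints at [62.785, 23.554, -0.728, 91.456, 0.321, 64.991, -4.71], TCP at [0.247, -0.574, 0.231] pointing down, gripper open.
Joint ranges: [-169.25, 169.25], [-16.82, 113.86], [-84.01, 82.57], [7.8, 145.47], [-59.2, 239.2], [7.22, 106.19], [-163.78, 163.78]. Speed limits (degrees/s): [136.94, 136.94, 172.46, 172.46, 180, 180, 180].

INTERFACE

Orientations are given as [roll, pitch, yaw] about the fixed x, y, z axes, in that order (R = Rz(yaw) Ry(pitch) Rx(roll)).
In Python, from cell import manip gives the robot as it stands.
- The arm moves only by the tool send_rows, never from a script. Its argument "deltas" is text: rows parted by semicolons, each of 5 numbers parted by spaces: the opening, from -1 (shut) to 1 (fully open), then the shift along the world's x, y, z in cm, then the turn about the world's z in degrees. A call has 1 to 12 rows; each row shifts and turns the commanded pose from where the row before left it; what a row does not reach is not made up. A row lasts 1/8 s, in which the tool goes at most 62.5 mm and 10.7 degrees, less where a joint would pass 70% of its speed; a pose out of reach is approached as far as the arm can. A call with a gripper value outside its range is refused whole. The fingers move at their own pace and stop on an object; "grip_force" is the grip in N (left out, the last holds). Time passes only in rows, so rows that do not move let the fingers close. It gives the time, the measured TCP pose, the force, the opening and the grip force at its end, in the units of the state.
- manip.state(): the state, without advancing time (a new reading comes with each control period).
- manip.capture(name): name is "side" or "top" or "wrist"; returns a dict with "img" (384x512x3 uint8, blue, green, red), "depth" (384x512 float32, m along the optical axis (not along the pixel's ray), 0 where there is no reading), "intrinsics" (3x3 intrinsics, pixels), "world_to_cam" (4x4, takes a point from world to camera coordinates); the wrist camera has in their place "T_tool_cam" (4x4, takes a point from camera to tool coordinates, whose origin is the TCP and whose axes are the flange's). Camera axes: x right, y down, z forward; pixel columns grow to the right and rows downward; lengths in m; the calibration is good to about 2 mm. A picture is of the moment at which its call begins: read the wrist's pose just before it.
- manip.job_done(): hands the job in; it is judged then, once.
The state is a dict: "clock": time; "joint_pos": joint angles; "joint_velocities": joint speeds; "joint_efforts": joint torques, N m; "ee_pos": TCP position; "tool_rot": TCP orientation; "force": force on the tool from outside, world axes, zero at the start; "wrist_torque": the same for the moment, N m; "grip_width": opening from 0.0 (shut) to 1.0 (fully open); "grasp_force": force on a finger pad.
Only numpy, scipy, OpenCV 4.12 (cv2) and the standard library are available. Lean on these libraries where they do the work, as an engineer would, in place of code of your own. Each camera call takes 0.05 s, during which the arm holds its last target. There are 200 camera calls.

TASK

Three alike sealed cases lie on the splicing bench and one has a part loose inside. Lift the cases one at a time and shake each by rocking it well end to end (20 to 30 degrees each way) until you find the one that rattles, rocking that one too even if only it is left; put any silent case back down flat on the bench. Then present the rattling case forward: finish while holding it in the gripper, level and still, centred above the handover mat and a good hand's breadth (about 15 cm) over the bench; keep the silent cases away from above the mat and leave the bottle, the stripping tool, the reel and the splicer alone.

Things in the scene. Friction and masses are not known exactly. Their poses are not given: they have to be found in the camera images.
- case_1: One of three alike sealed cases lying side by side: grey plastic, dark lid seam, two dark pads on the lid, a steel latch on each end; 150 mm long (x), 50 wide (y), 44 high (z), smooth straight sides. Origin: centre of the underside, z up. Cannot be opened. Each weighs 0.24 to 0.6 kg with contents; neither weight, name nor place tells which one rattles.
- case_2: A case like case_1. In one of the three, a new one each time, a 30 mm steel ball of 0.11 kg (loose_c0) is free inside. It rolls about 110 mm along x when rocked 20 degrees or more, and stays at that end when levelled again: gripped at mid-length and level, the moment about the grip line differs by about 0.11 N m after tipping one end low and after tipping the other low.
- case_3: A case just like case_1 (see there). In two of the three, a new pair each time, everything inside is packed fast and balanced: nothing moves when rocked, and back at level the moment about the grip line is as it was.
- mat_top (a point): Centre of the top face of the handover mat, a square black rubber mat with an aluminium edging, 118 x 118 mm, 4 mm thick, fixed on the bench beyond the cases.
- bottle: Bystander: white plastic bottle, 60 mm across, 110 mm high, standing loose. Origin: centre of its underside.
- stripper: Bystander: fibre stripping pliers lying loose, about 130 mm long (x), 45 mm wide, 13 mm high, black handles. Origin: underside, near the pivot.
- spool: Bystander: fibre reel with blue flanges, 170 mm across, 90 mm high, standing loose on a flange. Origin: centre of its underside.
- splicer: Bystander: fusion splicer, a black box with a screen, about 150 x 180 mm, 152 mm high, fixed. Origin: centre of its underside.
There are look-alikes about, which are no part of the job. Leave any green or red look-alike of the case_3 alone.

How it is judged (in metres and radians):
On the way:
1. The rattling case, held clear of the bench, is tipped by more than 12 degrees (((distance between loose_c0 and case_1 below 0.075 m and height (world z) of case_1 above 0.03 m and angle between case_1's own z axis and vertical above 0.21 rad and contact force between the fingers and case_1 above 1 N) or (distance between loose_c0 and case_2 below 0.075 m and height (world z) of case_2 above 0.03 m and angle between case_2's own z axis and vertical above 0.21 rad and contact force between the fingers and case_2 above 1 N) or (distance between loose_c0 and case_3 below 0.075 m and height (world z) of case_3 above 0.03 m and angle between case_3's own z axis and vertical above 0.21 rad and contact force between the fingers and case_3 above 1 N))), for 0.05 s.
At the end, for the whole second after the job is handed in: The case with the loose part is held in the fingers, its centre within 45 mm (horizontally) of the mat's centre, its underside 90 to 240 mm above the bench, level within 11 degrees and still; the two silent cases lie upright and flat on the bench, at rest and untouched (((distance between loose_c0 and case_1 below 0.075 m and horizontal distance between case_1 and mat_top below 0.045 m and height (world z) of case_1 between 0.09 and 0.24 m and angle between case_1's own z axis and vertical below 0.2 rad and linear speed of case_1 below 0.03 m/s and contact force between the fingers and case_1 above 1 N and height (world z) of each of case_2, case_3 below 0.012 m and angle between each of case_2, case_3's own z axis and vertical below 0.1 rad and linear speed of each of case_2, case_3 below 0.02 m/s and contact force between each of case_2, case_3 and the arm below 0.2 N and contact force between each of case_2, case_3 and the fingers below 0.2 N) or (distance between loose_c0 and case_2 below 0.075 m and horizontal distance between case_2 and mat_top below 0.045 m and height (world z) of case_2 between 0.09 and 0.24 m and angle between case_2's own z axis and vertical below 0.2 rad and linear speed of case_2 below 0.03 m/s and contact force between the fingers and case_2 above 1 N and height (world z) of each of case_1, case_3 below 0.012 m and angle between each of case_1, case_3's own z axis and vertical below 0.1 rad and linear speed of each of case_1, case_3 below 0.02 m/s and contact force between each of case_1, case_3 and the arm below 0.2 N and contact force between each of case_1, case_3 and the fingers below 0.2 N) or (distance between loose_c0 and case_3 below 0.075 m and horizontal distance between case_3 and mat_top below 0.045 m and height (world z) of case_3 between 0.09 and 0.24 m and angle between case_3's own z axis and vertical below 0.2 rad and linear speed of case_3 below 0.03 m/s and contact force between the fingers and case_3 above 1 N and height (world z) of each of case_1, case_2 below 0.012 m and angle between each of case_1, case_2's own z axis and vertical below 0.1 rad and linear speed of each of case_1, case_2 below 0.02 m/s and contact force between each of case_1, case_2 and the arm below 0.2 N and contact force between each of case_1, case_2 and the fingers below 0.2 N))); the arm keeps its last pose, push and grip.
It fails at once if A bystander is disturbed (moved more than 30 mm or struck with more than 15 N) (distance of any of bottle, stripper, spool from where it was at the start of the episode above 0.03 m or contact force between the arm and bottle above 15 N or contact force between the arm and stripper above 15 N or contact force between the arm and spool above 15 N or contact force between the arm and splicer above 15 N).
It fails at once if A silent case is presented above the mat ((not (distance between loose_c0 and case_1 below 0.075 m) and horizontal distance between case_1 and mat_top below 0.045 m and height (world z) of case_1 above 0.06 m) or (not (distance between loose_c0 and case_2 below 0.075 m) and horizontal distance between case_2 and mat_top below 0.045 m and height (world z) of case_2 above 0.06 m) or (not (distance between loose_c0 and case_3 below 0.075 m) and horizontal distance between case_3 and mat_top below 0.045 m and height (world z) of case_3 above 0.06 m)).
It fails at once if A case is dropped or thrown (faster than 1.5 m/s) (linear speed of any of case_1, case_2, case_3 above 1.5 m/s).
It also fails if it takes over 72 s, if anything falls off the work surface, if the arm or the gripper's body presses on something with over 40 N, if the wrist force passes 120 N, or if a joint passes its speed limit or range.

## Working session

There is one attempt and no reset: what is moved stays moved. The work goes in short steps, Python scripts to look and compute and a tool call to move; the robot and the scene stay as the last step left them, time stands still between calls to the robot, and variables do not carry over. Pictures are saved under pics/ and viewed, at most 10 in all, crops included, and the job is handed in when it is done.

Besides the shell and the picture viewer there is one more tool, called as name(argument=value, ...) on one line, values as JSON. send_rows: Moves the arm, as the interface text tells. Its arguments: {"type":"object","properties":{"deltas":{"type":"string"},"grip_force":{"type":"number"}},"required":["deltas"]}

```bash
mkdir -p pics
cat > h.py <<'E'
from cell import manip
import numpy as np, cv2
def cap(n):
    return manip.capture(n)
def world(c,u,v,d):
    K=np.array(c["intrinsics"]); p=np.stack([(u-K[0,2])*d/K[0,0],(v-K[1,2])*d/K[1,1],d],-1)
    T=np.linalg.inv(np.array(c["world_to_cam"])); return p@T[:3,:3].T+T[:3,3]
def cloud(c):
    v,u=np.mgrid[:384,:512]; return world(c,u,v,c["depth"])
E
python3 - <<'E'
from h import *
print(manip.state(), manip.hold_point_z)
for n in("top","side"):
    c=cap(n); cv2.imwrite(f"pics/{n}0.png",c["img"]); P=cloud(c); np.save(f"{n}0.npy",P)
    print(n,np.linalg.inv(c["world_to_cam"])[:3,3])
    for v in range(30,384,60): print([tuple(np.round(P[v,u],2)) for u in range(30,512,90)])
E
```

```text
{'clock': 0.0, 'joint_pos': array([62.78461109, 23.5998662 , -0.7310087 , 91.50308179,  0.32124604,
       64.99206539, -4.7093899 ]), 'joint_velocities': array([ 0.06612098,  0.01953518, -0.04498372,  0.0447238 , -0.07191164,
       -0.01186692,  0.02103526]), 'joint_efforts': array([ 3.99520222e-04, -6.00613689e+01,  6.82398062e-01, -2.99414188e+01,
        1.37916883e-02,  1.05596046e-02,  2.61525560e-05]), 'ee_pos': array([ 0.24708194, -0.57354418,  0.23046139]), 'tool_rot': array([-1.79907218e+02,  5.89505688e-03,  2.33121589e+01]), 'force': array([-0.13022421,  0.02760024,  0.27970612]), 'wrist_torque': array([ 0.05183272, -0.03888656, -0.04535526]), 'grasp_force': 0.0, 'grip_width': 0.9963271384599494} 0.0187
top [0.37090225 0.01497445 1.50018177]
[(np.float64(1.47), np.float64(1.21), np.float64(-0.75)), (np.float64(1.47), np.float64(0.75), np.float64(-0.75)), (np.float64(1.48), np.float64(0.3), np.float64(-0.76)), (np.float64(1.49), np.float64(-0.16), np.float64(-0.76)), (np.float64(1.49), np.float64(-0.61), np.float64(-0.75)), (np.float64(1.49), np.float64(-1.06), np.float64
[... 3082 characters left out ...]
64(0.3), np.float64(0.5))]
[(np.float64(1.66), np.float64(0.13), np.float64(-0.76)), (np.float64(0.86), np.float64(0.4), np.float64(0.0)), (np.float64(0.58), np.float64(0.32), np.float64(0.01)), (np.float64(0.3), np.float64(0.24), np.float64(-0.0)), (np.float64(0.01), np.float64(0.16), np.float64(-0.01)), (np.float64(-0.27), np.float64(0.09), np.float64(0.0))]
[(np.float64(1.47), np.float64(0.41), np.float64(-0.75)), (np.float64(0.77), np.float64(0.59), np.float64(0.0)), (np.float64(0.52), np.float64(0.51), np.float64(-0.01)), (np.float64(0.26), np.float64(0.45), np.float64(0.0)), (np.float64(-0.0), np.float64(0.37), np.float64(-0.0)), (np.float64(-0.25), np.float64(0.32), np.float64(0.02))]
```

View pics/top0.png

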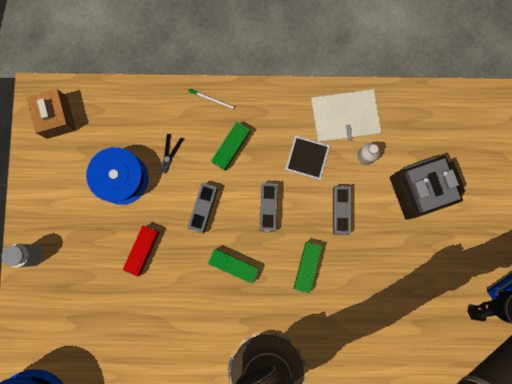

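View pics/side0.png

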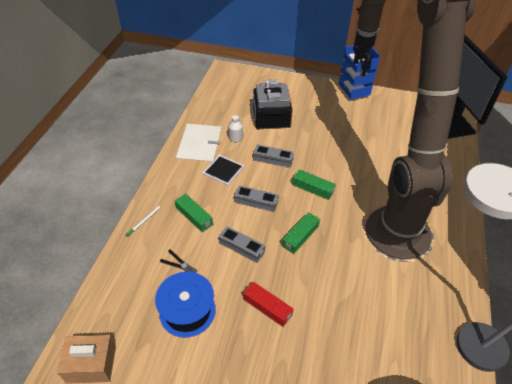

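The top view shows the grey cases at about (203,207), (269,206) and (343,209), and the mat at (307,158). The bottle is at (369,152) and the splicer at (428,186). I'll measure these from the depth image.

Run:
```python
from h import *
P=np.load("top0.npy"); im=cv2.imread("pics/top0.png").astype(int)
sat=im.max(2)-im.min(2)
def rect(m,name,zt):
    n,l,s,_=cv2.connectedComponentsWithStats(m.astype(np.uint8))
    for i in range(1,n):
        if s[i,4]<150: continue
        q=P[l==i]; c,wh,a=cv2.minAreaRect((q[:,:2]*1000).astype(np.float32))
        print(name,s[i,:5],"ctr",np.round(c),"size",np.round(wh),"ang",round(a,1),"z",np.round(np.median(q[:,2]),3), "mean",np.round(q.mean(0),3))
Z=P[...,2]
roi=np.zeros(Z.shape,bool); roi[75:330,0:480]=1
rect(roi&(Z>.03)&(Z<.06),"obj",0)
rect(roi&(Z>.06),"tall",0)
m=np.zeros(Z.shape,bool); m[130:185,280:335]=1
rect(m&(sat<45),"mat",0)
```

```text
obj [ 40  91  34  46 227] ctr [787. 663.] size [ 78. 154.] ang 67.6 z 0.045 mean [0.78  0.666 0.045]
obj [212 122  39  48 778] ctr [706. 123.] size [ 52. 157.] ang 57.6 z 0.043 mean [0.705 0.124 0.043]
obj [188 183  30  50 798] ctr [506. 209.] size [ 51. 155.] ang 73.8 z 0.043 mean [0.505 0.208 0.043]
obj [260 183  18  49 775] ctr [511.   1.] size [ 51. 152.] ang 88.1 z 0.043 mean [0.51  0.002 0.043]
obj [334 186  17  50 804] ctr [ 503. -229.] size [ 51. 155.] ang 89.5 z 0.043 mean [ 0.502 -0.229  0.043]
obj [123 226  35  51 850] ctr [370. 399.] size [ 53. 156.] ang 67.8 z 0.043 mean [0.37  0.398 0.043]
obj [294 242  28  52 826] ctr [ 324. -123.] size [ 52. 156.] ang 75.6 z 0.043 mean [ 0.324 -0.122  0.043]
obj [208 249  51  35 816] ctr [325. 109.] size [155.  50.] ang 66.3 z 0.043 mean [0.326 0.109 0.043]
tall [  27   89   42   46 1328] ctr [580. 410.] size [881. 147.] ang 52.6 z 0.079 mean [0.796 0.691 0.086]
tall [361 143  19  19 283] ctr [ 684. -313.] size [56. 56.] ang 1.7 z 0.079 mean [ 0.68  -0.31   0.084]
tall [  86  148   56   54 2390] ctr [477. 304.] size [592. 168.] ang 54.1 z 0.089 mean [0.599 0.472 0.098]
tall [ 395  156   71   63 2961] ctr [ 500. -274.] size [154. 631.] ang 19.7 z 0.13 mean [ 0.569 -0.474  0.132]
tall [  2 244  34  24 644] ctr [344. 399.] size [766.  69.] ang 88.8 z 0.121 mean [0.352 0.735 0.115]
tall [467 304  13  18 169] ctr [ 288. -254.] size [563.  39.] ang 76.8 z 0.303 mean [ 0.228 -0.51   0.311]
mat [ 286  130   49   50 1485] ctr [575. -89.] size [122. 453.] ang 71.3 z 0.003 mean [ 0.685 -0.13   0.01 ]
```

send_rows(deltas="1 2.9 3.4 0 -2.4;1 3 3.4 0 -2.4;1 3 3.4 0 -2.4;1 3 3.4 0 -2.4;1 3 3.5 0 -2.4;1 3 3.5 0 -2.4;1 3 3.5 0 -2.4;1 3 3.5 0 -2.4;1 3 3.4 0 -2.4;1 2.9 3.4 0 -2.2;1 0 0 -5 0;1 0 0 0 0", grip_force=20)

```text
clock: 1.6
ee_pos: [0.5428, -0.2288, 0.1777]
tool_rot: [-179.9, 0.4, -0.4]
force: [-1.1, -0.4, -0.5]
grip_width: 0.999
grasp_force: 0.0
```

Run:
```python
from h import *
F=[]
for i in range(4):
    c=cap("wrist"); s=manip.state(); F.append(np.r_[s["force"],s["wrist_torque"]])
print(np.round(F,3)); cv2.imwrite("pics/w1.png",c["img"])
# mat centre
P=np.load("top0.npy"); im=cv2.imread("pics/top0.png").astype(int)
m=np.zeros(im.shape[:2],np.uint8); m[135:182,285:331]=(im[135:182,285:331].max(2)<70)
n,l,s,ce=cv2.connectedComponentsWithStats(m); i=1+np.argmax(s[1:,4]); q=P[l==i]
print("mat",s[i],ce[i],cv2.minAreaRect((q[:,:2]*1000).astype(np.float32)),q.mean(0))
```

```text
[[-0.791 -0.231  1.295 -0.037 -0.011 -0.005]
 [ 0.883 -0.196 -0.231 -0.033 -0.045 -0.01 ]
 [-0.307 -1.344 -0.066 -0.021 -0.029  0.012]
 [ 0.435 -0.244 -0.411 -0.038  0.022 -0.061]]
mat [288 139  39  38 967] [307.13650465 157.12512927] ((542.8115234375, -84.85504150390625), (101.9979476928711, 384.97784423828125), 74.32376098632812) [ 0.67739596 -0.12248854  0.00772915]
```

View pics/w1.png

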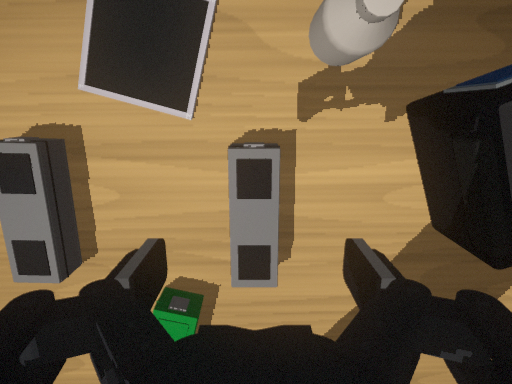

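The wrist view shows the case centred between the fingers (columns 229–280, fingers at 165 and 344). The splicer, bottle and mat are all clear of it. I'll descend and grip near the +x end.

send_rows(deltas="1 0.2 0 -5 0;1 0 0 -5 0;1 0 0 -4 0;1 0 0 -2 0;1 0 0 -1.2 0;0 0 0 0 0;-1 0 0 0 0;-1 0 0 0 0;-1 0 0 0 0;-1 0 0 0 0;-1 0 0 0 0", grip_force=20)

```text
clock: 3.18
ee_pos: [0.5483, -0.2305, 0.0108]
tool_rot: [179.9, -0.1, -0.5]
force: [-1.0, 0.0, 6.8]
grip_width: 0.585
grasp_force: 22.5
```

send_rows(deltas="-1 0 0 0.8 0;-1 -0.1 0 0.8 0;-1 -0.1 0 0.8 0;-1 -0.2 0 0.8 0;-1 -0.2 0 0.8 0;-1 -0.3 0 0.8 0;-1 -0.3 0 0.8 0;-1 0 0 0 0")

```text
clock: 4.18
ee_pos: [0.5354, -0.2303, 0.0661]
tool_rot: [180.0, -0.1, -0.5]
force: [0.7, 0.3, -1.9]
grip_width: 0.581
grasp_force: 21.6
```

```bash
cat >> h.py <<'E'
def tilt(x0,y0,r=.14):
    "tilt along x-ish axis from top cloud of lid, near (x0,y0)"
    c=cap("side"); P=cloud(c); return c,P
E
python3 - <<'E'
from h import *
c=cap("side"); cv2.imwrite("pics/s1.png",cv2.resize(c["img"][110:230,190:350],None,fx=4,fy=4))
s=manip.state(); print(s["ee_pos"],s["force"],s["wrist_torque"],s["grip_width"],s["grasp_force"])
E
```

```text
[ 0.53537878 -0.23011629  0.06564912] [ 0.43999467  0.29871723 -3.09368489] [ 0.01302219 -0.09340375 -0.01327802] 0.5815187210908646 21.595733016729355
```

View pics/s1.png

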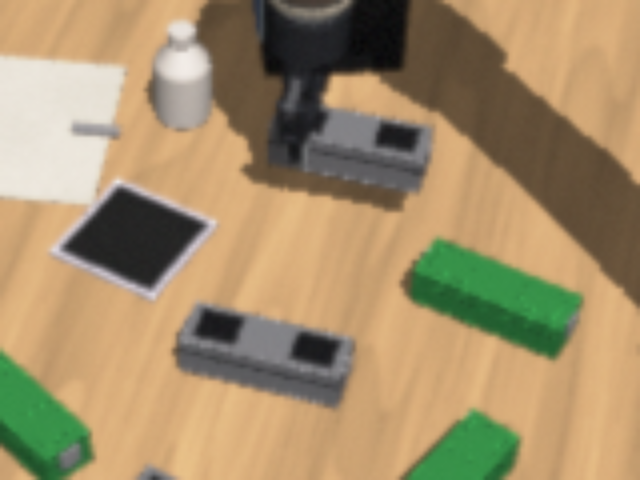

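The close-up shows the case held near its +x end and raised, but the tilt is hard to judge by eye. I'll fit planes to the depth points.

```bash
cat >> h.py <<'E'
def lid(x0,y0,th,cams=("top","side")):
    "height of grey lid points vs distance along the case axis"
    for n in cams:
        c=cap(n); P=cloud(c); im=c["img"].astype(int); sat=im.max(2)-im.min(2)
        t=np.radians(th); d=P[...,:2]-[x0,y0]; a=d@[np.cos(t),np.sin(t)]; b=d@[-np.sin(t),np.cos(t)]
        k=(abs(a)<.1)&(abs(b)<.02)&(P[...,2]>.02)&(P[...,2]<.3)
        print(n,k.sum(),[(round(e,3),round(float(np.median(P[...,2][k&(abs(a-e)<.008)])),3)) for e in np.arange(-.08,.09,.016) if (k&(abs(a-e)<.008)).sum()>3])
def ft(n=10):
    F=[]
    for i in range(n):
        manip.capture("wrist"); s=manip.state(); F.append(np.r_[s["force"],s["wrist_torque"]])
    F=np.array(F); print("F,T mean",np.round(F.mean(0),3),"sem",np.round(F.std(0)/n**.5,3),"t",round(s["clock"],2),np.round(s["ee_pos"],4),np.round(s["tool_rot"],1),round(s["grasp_force"],1))
E
python3 - <<'E'
from h import *
lid(.502,-.229,-.5); ft(8)
E
```

```text
top 295 [(np.float64(-0.08), 0.098), (np.float64(-0.064), 0.1), (np.float64(-0.048), 0.099), (np.float64(-0.032), 0.098), (np.float64(-0.016), 0.097), (np.float64(0.0), 0.097), (np.float64(0.016), 0.099)]
side 375 [(np.float64(-0.08), 0.097), (np.float64(-0.064), 0.099), (np.float64(-0.048), 0.098), (np.float64(-0.032), 0.098), (np.float64(-0.016), 0.097), (np.float64(0.0), 0.221), (np.float64(0.016), 0.102), (np.float64(0.032), 0.097), (np.float64(0.048), 0.136), (np.float64(0.064), 0.233)]
F,T mean [-0.096  0.26  -2.455  0.005 -0.124 -0.012] sem [0.138 0.155 0.118 0.006 0.009 0.015] t 4.72 [ 0.5353 -0.23    0.0652] [-180.     0.    -0.5] 21.6
```

The case lifted level, so the pad friction holds it rigidly and it won't tip on its own. New plan: grip at mid-length, rest one end on a neighbouring case as a fulcrum and press down, which turns the case in the fingers. First I'll regrip at mid-length.

send_rows(deltas="-1 0 0 -2 0;-1 0 0 -2 0;-1 0 0 -1 0;-1 0 0 -0.4 0;0 0 0 0 0;1 0 0 0 0;1 0 0 0 0;1 -1.2 0 0 0;1 -1.2 0 0 0;1 -1.2 0 0 0;1 -1 0 0 0;1 0 0 0 0")

```text
clock: 6.22
ee_pos: [0.4883, -0.2302, 0.0114]
tool_rot: [180.0, 0.0, -0.5]
force: [0.8, 0.2, 0.5]
grip_width: 1.003
grasp_force: 0.0
```

send_rows(deltas="0 0 0 0 0;-1 0 0 0 0;-1 0 0 0 0;-1 0 0 0 0;-1 0 0 0 0;-1 0 0 1 0;-1 0 0 2 0;-1 0 0 3 0;-1 0 0 3 0;-1 0 0 0 0;-1 0 0 0 0", grip_force=25)

```text
clock: 7.6
ee_pos: [0.4885, -0.2299, 0.1006]
tool_rot: [-180.0, 0.1, -0.5]
force: [0.2, -0.4, -2.2]
grip_width: 0.586
grasp_force: 26.8
```

Run:
```python
from h import *
ft(10); lid(.489,-.229,-.5)
```

```text
F,T mean [-1.350e-01 -2.760e-01 -2.581e+00 -3.000e-03  2.000e-03 -2.300e-02] sem [0.174 0.125 0.144 0.009 0.01  0.012] t 8.1 [ 0.4892 -0.23    0.1011] [-180.     0.    -0.5] 26.8
top 265 [(np.float64(-0.08), 0.128), (np.float64(-0.064), 0.133), (np.float64(-0.048), 0.134), (np.float64(-0.032), 0.134), (np.float64(-0.016), 0.134), (np.float64(0.032), 0.134), (np.float64(0.048), 0.134), (np.float64(0.064), 0.132), (np.float64(0.08), 0.131)]
side 357 [(np.float64(-0.08), 0.123), (np.float64(-0.064), 0.133), (np.float64(-0.048), 0.134), (np.float64(-0.032), 0.243), (np.float64(-0.016), 0.134), (np.float64(0.016), 0.205), (np.float64(0.032), 0.134), (np.float64(0.048), 0.135), (np.float64(0.064), 0.133), (np.float64(0.08), 0.131)]
```

Held at mid-length, this case weighs about 0.26 kg and is balanced. Next I'll put its −x end on the centre case's +x end and press down.

send_rows(deltas="-1 0 4 0 0;-1 0 5 0 -0.7;-1 0 5 0 -0.7;-1 0 5 0 0;-1 2.9 4 0 0;-1 5 0 0 0;-1 5 0 0 0;-1 0 0 -2 0;-1 0 0 -2 0;-1 0 0 0 0", grip_force=20)

```text
clock: 9.45
ee_pos: [0.6161, -0.0002, 0.0592]
tool_rot: [180.0, 0.3, -1.9]
force: [0.4, -0.8, -3.0]
grip_width: 0.582
grasp_force: 26.6
```

send_rows(deltas="-1 0 0 -0.4 0;-1 0 0 -0.4 0;-1 0 0 -0.4 0;-1 0 0 -0.4 0;-1 0 0 -0.2 0;-1 0 0 0 0;-1 0 0 2 0;-1 0 0 3 0;-1 0 0 3 0;-1 0 0 0 0")

```text
clock: 10.7
ee_pos: [0.6197, 0.0001, 0.1265]
tool_rot: [-180.0, -0.3, -1.9]
force: [0.1, 0.4, -3.0]
grip_width: 0.585
grasp_force: 28.4
```

Run:
```python
from h import *
lid(.618,.001,-1.9); ft(3)
c=cap("side"); cv2.imwrite("pics/s2.png",cv2.resize(c["img"][110:250,190:350],None,fx=4,fy=4))
```

```text
top 0 []
side 561 [(np.float64(-0.08), 0.131), (np.float64(-0.064), 0.16), (np.float64(-0.048), 0.051), (np.float64(-0.032), 0.254), (np.float64(-0.016), 0.166), (np.float64(0.0), 0.158), (np.float64(0.016), 0.224), (np.float64(0.032), 0.151), (np.float64(0.048), 0.149), (np.float64(0.064), 0.146), (np.float64(0.08), 0.141)]
F,T mean [ 0.155 -0.075 -2.966 -0.042  0.005 -0.031] sem [0.206 0.212 0.225 0.008 0.022 0.015] t 10.95 [ 6.173e-01 -1.000e-04  1.220e-01] [ 1.8e+02  1.0e-01 -1.9e+00] 28.4
```

View pics/s2.png

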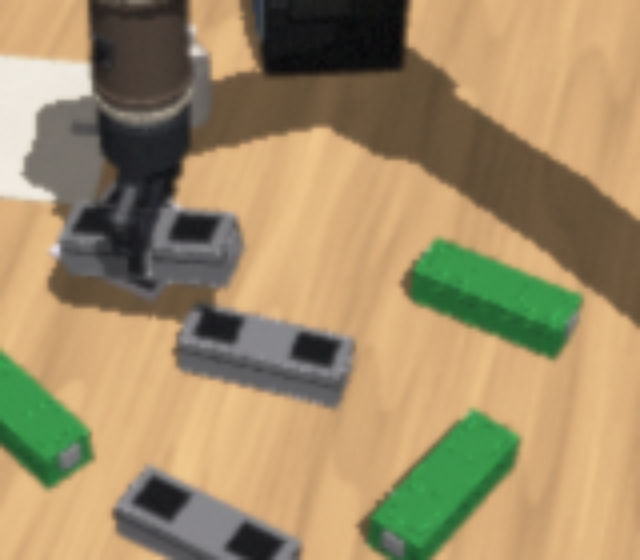

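The fulcrum works. The case now tilts about 12° with its +x end low, and the centre case has not moved. I'll press deeper.

send_rows(deltas="-1 0.3 0 -3 0;-1 0 0 -3 0;-1 0 0 -1.4 0;-1 0 0 -0.4 0;-1 0 0 -0.4 0;-1 0 0 -0.4 0;-1 0 0 -0.4 0;-1 0 0 0 0")

```text
clock: 12.0
ee_pos: [0.625, -0.0002, 0.0377]
tool_rot: [-180.0, -0.4, -1.9]
force: [-0.7, -0.9, 19.4]
grip_width: 0.581
grasp_force: 33.6
```

Run:
```python
from h import *
ft(1);lid(.620,.001,-1.9,["side"])
```

```text
F,T mean [-0.983 -1.006 18.735 -0.295  0.399  0.066] sem [0. 0. 0. 0. 0. 0.] t 12.05 [ 6.25e-01 -2.00e-04  3.77e-02] [-180.    -0.4   -1.9] 33.6
side 497 [(np.float64(-0.08), 0.044), (np.float64(-0.064), 0.086), (np.float64(-0.048), 0.097), (np.float64(-0.032), 0.226), (np.float64(-0.016), 0.087), (np.float64(0.0), 0.078), (np.float64(0.016), 0.067), (np.float64(0.032), 0.117), (np.float64(0.048), 0.054), (np.float64(0.064), 0.047), (np.float64(0.08), 0.041)]
```

send_rows(deltas="-1 0 0 2 0;-1 0 0 3 0;-1 0 0 3 0;-1 0 0 0 0")

```text
clock: 12.6
ee_pos: [0.623, 0.0002, 0.1165]
tool_rot: [-180.0, -0.3, -1.9]
force: [-0.2, 0.4, -2.7]
grip_width: 0.582
grasp_force: 31.1
```

Run:
```python
from h import *
lid(.620,.001,-1.9,["side"])
```

```text
side 512 [(np.float64(-0.08), 0.045), (np.float64(-0.064), 0.158), (np.float64(-0.048), 0.05), (np.float64(-0.032), 0.251), (np.float64(-0.016), 0.18), (np.float64(0.0), 0.157), (np.float64(0.032), 0.201), (np.float64(0.048), 0.131), (np.float64(0.064), 0.124), (np.float64(0.08), 0.119)]
```

Run:
```python
from h import *
ft(12)
```

```text
F,T mean [-0.069 -0.003 -2.714 -0.013  0.005  0.011] sem [0.151 0.171 0.197 0.009 0.005 0.01 ] t 13.25 [0.6212 0.     0.1131] [180.    0.   -1.9] 31.1
```

send_rows(deltas="-1 0 0 2 0;-1 -5 0 0 0;-1 -5 0 0 0;-1 -5 -0.4 0 0;-1 -5 -0.4 0 0;-1 -2.5 0 0 0;-1 0 0 0 0;-1 0 0 -1 0")

```text
clock: 14.25
ee_pos: [0.3981, -0.0079, 0.1239]
tool_rot: [-180.0, -0.2, -1.9]
force: [-0.2, 0.5, -2.6]
grip_width: 0.581
grasp_force: 31.0
```

The moment with the +x end low is unchanged (0.005 N m), so nothing rolled. Now I'll rock it the other way on the −x end of the same support.

send_rows(deltas="-1 0 0 -2 0;-1 0 0 -1.5 0;-1 0 0 -0.6 0;-1 0 0 -0.6 0;-1 0 0 -0.6 0;-1 0 0 -0.6 0;-1 0 0 -0.6 0;-1 0 0 -0.6 0;-1 0 0 -0.5 0;-1 0 0 -0.5 0;-1 0 0 -0.5 0;-1 0 0 0 0")

```text
clock: 15.75
ee_pos: [0.3938, -0.0081, 0.0367]
tool_rot: [179.9, 0.3, -1.9]
force: [-3.9, 0.2, 1.4]
grip_width: 0.582
grasp_force: 35.0
```

send_rows(deltas="-1 0 0 2 0;-1 0 0 3 0;-1 0 0 3 0;-1 0 0 0 0;-1 0 0 0 0")

```text
clock: 16.38
ee_pos: [0.3963, -0.008, 0.1167]
tool_rot: [180.0, 0.0, -1.9]
force: [-0.1, -0.2, -3.4]
grip_width: 0.581
grasp_force: 34.6
```

Run:
```python
from h import *
ft(8);lid(.398,-.008,-1.9,["side"])
```

```text
F,T mean [ 0.165 -0.172 -2.748  0.01  -0.019 -0.024] sem [0.146 0.094 0.121 0.01  0.011 0.011] t 16.77 [ 0.3961 -0.008   0.1169] [180.    0.   -1.9] 34.6
side 508 [(np.float64(-0.08), 0.133), (np.float64(-0.064), 0.139), (np.float64(-0.048), 0.144), (np.float64(-0.032), 0.153), (np.float64(-0.016), 0.153), (np.float64(0.016), 0.209), (np.float64(0.032), 0.167), (np.float64(0.048), 0.169), (np.float64(0.064), 0.047), (np.float64(0.08), 0.044)]
```

Rocked both ways, this case shows about 0.02 N m of change, far below 0.11, so it is silent. I'll set it down flat at about (0.50, −0.245), where it can serve as the next fulcrum.

send_rows(deltas="-1 2.4 -4.7 0 0.5;-1 2 -4.7 0 0.5;-1 2 -4.7 0 0.5;-1 2 -4.8 0 0.4;-1 2 -4.8 -1 0;-1 0 0 -3 0;-1 0 0 -1.5 0;-1 0 0 -1.5 0;-1 0 0 -1.5 0;-1 0 0 -1.2 0;-1 0 0 -1 0;-1 0 0 0 0")

```text
clock: 18.32
ee_pos: [0.5028, -0.2449, 0.011]
tool_rot: [179.9, -0.2, 0.1]
force: [0.6, 0.4, -2.0]
grip_width: 0.581
grasp_force: 35.5
```

send_rows(deltas="0 0 0 0 0;1 0 0 0 0;1 0 0 0 0;1 0 0 4 0;1 0 0 5 0;1 0.2 5 0 -0.5;1 0.2 5 0 -0.5;1 0.2 5 0 -0.4;1 0.2 5 0 0;1 0.2 4.6 0 0;1 0 0 0 0")

```text
clock: 19.7
ee_pos: [0.5101, 0.0052, 0.1004]
tool_rot: [-179.9, -0.0, -1.0]
force: [0.2, -0.5, -1.0]
grip_width: 1.0
grasp_force: 0.0
```

```bash
cat > loc.py <<'E'
from h import *
def loc():
    c=cap("top"); P=cloud(c); im=c["img"].astype(int); sat=im.max(2)-im.min(2); Z=P[...,2]
    m=((Z>.03)&(Z<.06)&(P[...,0]>.25)&(abs(P[...,0])<.8)&(abs(P[...,1])<.35)).astype(np.uint8)
    n,l,s,_=cv2.connectedComponentsWithStats(m)
    for i in range(1,n):
        if s[i,4]<100: continue
        k=l==i; q=P[k]; ctr,wh,a=cv2.minAreaRect((q[:,:2]*1000).astype(np.float32))
        print(s[i,4],np.round(ctr),np.round(wh),round(a,1),"mean",np.round(q.mean(0),3),"sat",sat[k].mean().round())
if __name__=="__main__":
    loc(); s=manip.state(); print(s["ee_pos"],s["tool_rot"],s["clock"],s["joint_pos"])
E
python3 loc.py
```

```text
770 [707. 124.] [ 51. 157.] 58.0 mean [0.705 0.124 0.043] sat 105.0
803 [506. 209.] [ 52. 155.] 73.5 mean [0.505 0.208 0.043] sat 3.0
815 [ 500. -245.] [ 51. 156.] 89.5 mean [ 0.499 -0.244  0.043] sat 11.0
319 [ 352. -131.] [50. 99.] 76.5 mean [ 0.363 -0.138  0.043] sat 101.0
817 [326. 109.] [155.  51.] 66.4 mean [0.325 0.109 0.043] sat 115.0
[0.51002131 0.00260871 0.10028582] [-1.79990095e+02  1.75800688e-02 -1.18545286e+00] 19.75 [   1.13436252   22.04458654   -8.4885143   114.50291028    4.57523168
   43.77860589 -101.23477103]
```

Run:
```python
from h import *
c=cap("side"); P=cloud(c); im=c["img"].astype(int); sat=im.max(2)-im.min(2)
m=(abs(P[...,2]-.044)<.006)&(abs(P[...,0]-.51)<.12)&(abs(P[...,1])<.05)&(sat<40)
q=P[m]; print(m.sum(),cv2.minAreaRect((q[:,:2]*1000).astype(np.float32)),q.mean(0))
```

```text
427 ((510.9178771972656, 4.2899322509765625), (57.68077087402344, 151.697265625), 89.50241088867188) [0.5109198  0.00666287 0.0435016 ]
```

send_rows(deltas="1 0.1 -0.2 -4 -0.7;1 0 0 -3 0;1 0 0 -2 0;0 0 0 0 0;-1 0 0 0 0;-1 0 0 0 0;-1 0 0 0 0;-1 0 0 0 0", grip_force=20)

```text
clock: 20.8
ee_pos: [0.5119, -0.0013, 0.0112]
tool_rot: [180.0, -0.1, -2.1]
force: [-1.3, -1.3, 7.1]
grip_width: 0.588
grasp_force: 23.2
```

send_rows(deltas="-1 0 0 1 0;-1 0 0 3 0;-1 0 0 4 0;-1 0 0 3 0;-1 0 0 0 0;-1 0 0 0 0")

```text
clock: 21.55
ee_pos: [0.5105, -0.0011, 0.1196]
tool_rot: [180.0, 0.1, -2.1]
force: [0.3, -1.3, -3.8]
grip_width: 0.583
grasp_force: 22.3
```

Run:
```python
from h import *
ft(12); lid(.51,.0,-1.9)
```

```text
F,T mean [-1.850e-01 -0.000e+00 -3.385e+00 -1.000e-03  6.000e-03 -2.000e-03] sem [0.141 0.083 0.162 0.007 0.008 0.008] t 22.15 [ 0.5113 -0.001   0.1202] [180.    0.   -2.1] 22.3
top 0 []
side 402 [(np.float64(-0.08), 0.139), (np.float64(-0.064), 0.153), (np.float64(-0.048), 0.154), (np.float64(-0.032), 0.255), (np.float64(-0.016), 0.154), (np.float64(0.0), 0.156), (np.float64(0.016), 0.22), (np.float64(0.032), 0.154), (np.float64(0.048), 0.153), (np.float64(0.064), 0.153), (np.float64(0.08), 0.149)]
```

This one weighs about 0.345 kg and is also balanced as picked up. I'll rock it on the silent case: −x end supported first, then +x end.

send_rows(deltas="-1 0 -4.6 0 0.5;-1 0 -4.7 0 0.5;-1 0 -4.7 0 0.5;-1 2 -4.7 0 0;-1 3 -4.7 0 0;-1 4.7 0 0 0;-1 0 0 -3 0;-1 0 0 -2 0;-1 0 0 0 0")

```text
clock: 23.38
ee_pos: [0.6062, -0.2346, 0.0682]
tool_rot: [-179.9, 0.3, -0.6]
force: [-0.5, 0.4, -2.6]
grip_width: 0.579
grasp_force: 22.5
```

send_rows(deltas="-1 0 0 -1 0;-1 0 0 -0.4 0;-1 0 0 -0.4 0;-1 0 0 -0.4 0;-1 0 0 -0.4 0;-1 0 0 -0.4 0;-1 0 0 -0.3 0;-1 0 0 -0.3 0;-1 0 0 0 0")

```text
clock: 24.5
ee_pos: [0.6154, -0.2351, 0.0389]
tool_rot: [179.9, -0.8, -0.5]
force: [9.7, 1.7, 8.9]
grip_width: 0.588
grasp_force: 27.5
```

send_rows(deltas="-1 0 0 2 0;-1 0 0 3 0;-1 0 0 3 0;-1 0 0 1 0;-1 0 0 0 0;-1 0 0 0 0")

```text
clock: 25.25
ee_pos: [0.6073, -0.2348, 0.1229]
tool_rot: [-180.0, 0.1, -0.6]
force: [0.5, 0.6, -3.2]
grip_width: 0.584
grasp_force: 26.2
```

Run:
```python
from h import *
ft(12); lid(.608,-.235,-.5)
```

```text
F,T mean [-4.500e-02 -3.620e-01 -3.239e+00  4.000e-03  3.000e-03  5.000e-03] sem [0.204 0.157 0.136 0.005 0.007 0.008] t 25.85 [ 0.6083 -0.235   0.1243] [180.   -0.   -0.6] 26.1
top 349 [(np.float64(-0.08), 0.044), (np.float64(-0.064), 0.157), (np.float64(-0.048), 0.178), (np.float64(-0.032), 0.174), (np.float64(-0.016), 0.169), (np.float64(0.032), 0.144), (np.float64(0.048), 0.141), (np.float64(0.064), 0.135), (np.float64(0.08), 0.131)]
side 475 [(np.float64(-0.08), 0.046), (np.float64(-0.064), 0.048), (np.float64(-0.048), 0.045), (np.float64(-0.032), 0.175), (np.float64(-0.016), 0.182), (np.float64(0.016), 0.219), (np.float64(0.032), 0.146), (np.float64(0.048), 0.142), (np.float64(0.064), 0.137), (np.float64(0.08), 0.129)]
```

send_rows(deltas="-1 -4.3 -0.5 0 0;-1 -4.4 -0.5 0 0;-1 -4.4 -0.5 0 0;-1 -4.4 -0.5 0 0;-1 -4.2 0 0 0;-1 0 0 -2 0;-1 0 0 -1.5 0;-1 0 0 -0.6 0;-1 0 0 -0.6 0;-1 0 0 -0.6 0")

```text
clock: 27.2
ee_pos: [0.3899, -0.2552, 0.0714]
tool_rot: [-180.0, 0.2, -0.6]
force: [-8.6, 0.6, 9.1]
grip_width: 0.586
grasp_force: 27.3
```

send_rows(deltas="-1 0 0 -0.6 0;-1 0 0 -0.6 0;-1 0 0 -0.6 0;-1 0 0 -0.6 0;-1 0 0 -0.6 0;-1 0 0 -0.4 0;-1 0 0 -0.3 0;-1 0 0 0 0;-1 0 0 3 0;-1 0 0 4 0;-1 0 0 2 0;-1 0 0 0 0")

```text
clock: 28.7
ee_pos: [0.3927, -0.2555, 0.1256]
tool_rot: [179.9, -0.2, -0.6]
force: [-0.1, -0.1, -3.3]
grip_width: 0.585
grasp_force: 29.5
```

Run:
```python
from h import *
ft(12); lid(.392,-.255,-.5)
import loc; loc.loc()
```

```text
F,T mean [-1.250e-01  1.760e-01 -3.284e+00 -1.000e-03  6.000e-03  2.000e-02] sem [0.126 0.169 0.151 0.009 0.008 0.004] t 29.3 [ 0.3912 -0.255   0.1241] [-180.     0.    -0.6] 29.5
top 455 [(np.float64(-0.08), 0.135), (np.float64(-0.064), 0.141), (np.float64(-0.048), 0.147), (np.float64(-0.032), 0.152), (np.float64(-0.016), 0.158), (np.float64(0.032), 0.179), (np.float64(0.048), 0.184), (np.float64(0.064), 0.178), (np.float64(0.08), 0.045)]
side 411 [(np.float64(-0.08), 0.136), (np.float64(-0.064), 0.142), (np.float64(-0.048), 0.147), (np.float64(-0.032), 0.259), (np.float64(-0.016), 0.162), (np.float64(0.016), 0.177), (np.float64(0.032), 0.179), (np.float64(0.048), 0.179), (np.float64(0.064), 0.05), (np.float64(0.08), 0.044)]
779 [707. 123.] [ 51. 157.] 57.8 mean [0.705 0.124 0.043] sat 97.0
801 [506. 209.] [ 51. 155.] 74.0 mean [0.505 0.208 0.043] sat 2.0
702 [ 501. -245.] [152.  52.] 0.4 mean [ 0.509 -0.242  0.043] sat 11.0
817 [ 325. -123.] [ 51. 155.] 75.4 mean [ 0.325 -0.122  0.043] sat 91.0
817 [326. 109.] [154.  51.] 66.2 mean [0.326 0.109 0.043] sat 106.0
```

No change again, so this case is silent too. I'll return it flat to (0.511, 0) and then pick up the third case.

send_rows(deltas="-1 2 4.3 0 0;-1 2 4.3 0 0;-1 2 4.3 0 0;-1 2 4.3 0 0;-1 2 4.3 0 0;-1 2 4 -2 0;-1 0 0 -2.5 0;-1 0 0 -1.5 0;-1 0 0 -1.5 0;-1 0 0 -1.5 0;-1 0 0 -1.2 0;-1 0 0 -1 0")

```text
clock: 30.95
ee_pos: [0.5164, -0.0002, 0.0139]
tool_rot: [-180.0, -0.5, -0.6]
force: [6.4, -0.5, 7.3]
grip_width: 0.581
grasp_force: 31.0
```

send_rows(deltas="-1 0 0 0 0;0 0 0 0 0;1 0 0 0 0;1 0 0 0 0;1 0 0 4 0;1 0 0 5 0;1 0 5 0 -4;1 0 5 0 -4;1 -0.2 5 0 -4;1 -0.2 5 0 -3.5;1 0 0.9 0 0;1 0 0 0 0")

```text
clock: 32.45
ee_pos: [0.5069, 0.2092, 0.1021]
tool_rot: [180.0, 0.0, -16.0]
force: [0.3, -1.2, 0.1]
grip_width: 1.0
grasp_force: 0.0
```

```bash
python3 loc.py
```

```text
777 [706. 123.] [ 51. 156.] 58.1 mean [0.705 0.124 0.043] sat 107.0
780 [514.  -0.] [151.  50.] 0.6 mean [ 0.513 -0.001  0.043] sat 10.0
162 [556. 190.] [43. 49.] 72.1 mean [0.557 0.185 0.043] sat 2.0
821 [ 501. -245.] [152.  51.] 0.1 mean [ 0.5   -0.244  0.043] sat 15.0
811 [ 324. -123.] [ 51. 155.] 75.4 mean [ 0.325 -0.122  0.043] sat 101.0
220 [307.  66.] [62. 50.] 66.1 mean [0.308 0.058 0.043] sat 108.0
[0.5071367 0.207881  0.1020632] [ 1.79932556e+02  1.42649297e-02 -1.60922792e+01] 32.5 [ -19.74312236   25.11811884   -9.79195935  109.15799752    5.7883103
   46.24959668 -138.73090652]
```

send_rows(deltas="1 -0.1 0 -4 0;1 0 0 -3 0;1 0 0 -2.1 0;0 0 0 0 0;-1 0 0 0 0;-1 0 0 0 0;-1 0 0 0 0;-1 0 0 0 0;-1 0 0 1 0;-1 0 0 4 0;-1 0 0 5 0;-1 0 0 1 0", grip_force=20)

```text
clock: 34.0
ee_pos: [0.5074, 0.2097, 0.1244]
tool_rot: [-179.8, -0.2, -16.1]
force: [0.4, -0.1, -5.9]
grip_width: 0.576
grasp_force: 24.3
```

Run:
```python
from h import *
ft(12); lid(.506,.208,-16.2)
```

```text
F,T mean [-2.940e-01  1.500e-02 -6.093e+00 -6.000e-03 -8.000e-03  8.000e-03] sem [0.151 0.119 0.14  0.01  0.006 0.012] t 34.6 [0.5061 0.2089 0.1208] [180.    0.  -16.1] 24.3
top 106 [(np.float64(0.032), 0.152), (np.float64(0.048), 0.152), (np.float64(0.064), 0.152), (np.float64(0.08), 0.148)]
side 513 [(np.float64(-0.08), 0.141), (np.float64(-0.064), 0.153), (np.float64(-0.048), 0.152), (np.float64(-0.032), 0.264), (np.float64(-0.016), 0.154), (np.float64(0.0), 0.152), (np.float64(0.048), 0.152), (np.float64(0.064), 0.152)]
```

The third case weighs about 0.61 kg and is also balanced at pick-up. I'll rock it on the centre case.

send_rows(deltas="-1 1.6 -4.2 0 4;-1 2 -4.2 0 4;-1 2 -4.2 0 4;-1 2 -4.2 0 4;-1 2 -4.1 0 0;-1 2 0 0 0;-1 0 0 -3 0;-1 0 0 -2 0;-1 0 0 -1 0;-1 0 0 -0.4 0;-1 0 0 -0.4 0")

```text
clock: 36.08
ee_pos: [0.6237, 0.0002, 0.0548]
tool_rot: [-180.0, -0.2, -0.1]
force: [1.9, -1.2, 5.9]
grip_width: 0.583
grasp_force: 26.0
```

send_rows(deltas="-1 0 0 -0.4 0;-1 0 0 -0.4 0;-1 0 0 -0.4 0;-1 0 0 -0.4 0;-1 0 0 -0.3 0;-1 0 0 0 0;-1 0 0 2 0;-1 0 0 3 0;-1 0 0 3 0;-1 0 0 1 0;-1 0 0 0 0;-1 0 0 0 0")

```text
clock: 37.58
ee_pos: [0.6213, -0.0001, 0.123]
tool_rot: [180.0, 0.1, -0.1]
force: [-0.5, 0.2, -5.5]
grip_width: 0.576
grasp_force: 28.3
```

Run:
```python
from h import *
ft(12); lid(.622,0,0)
```

```text
F,T mean [-5.900e-02  1.170e-01 -5.716e+00  9.000e-03  2.400e-02  5.000e-03] sem [0.102 0.145 0.103 0.009 0.007 0.008] t 38.17 [ 0.6223 -0.      0.1243] [ 1.8e+02  0.0e+00 -1.0e-01] 28.3
top 0 []
side 512 [(np.float64(-0.08), 0.048), (np.float64(-0.064), 0.17), (np.float64(-0.048), 0.051), (np.float64(-0.032), 0.255), (np.float64(-0.016), 0.169), (np.float64(0.0), 0.161), (np.float64(0.032), 0.149), (np.float64(0.048), 0.138), (np.float64(0.064), 0.133)]
```

send_rows(deltas="-1 -4.3 -0.2 0 0;-1 -4.4 -0.2 0 0;-1 -4.4 -0.2 0 0;-1 -4.4 -0.2 0 0;-1 -4.2 0 0 0;-1 0 0 -2 0;-1 0 0 -1.5 0;-1 0 0 -0.6 0;-1 0 0 -0.6 0;-1 0 0 -0.6 0;-1 0 0 -0.6 0;-1 0 0 -0.6 0")

```text
clock: 39.78
ee_pos: [0.4043, -0.0081, 0.0596]
tool_rot: [180.0, 0.1, -0.1]
force: [-7.2, -0.0, 4.8]
grip_width: 0.58
grasp_force: 29.1
```

send_rows(deltas="-1 0 0 -0.6 0;-1 0 0 -0.6 0;-1 0 0 -0.5 0;-1 0 0 -0.5 0;-1 0 0 -0.3 0;-1 0 0 0 0;-1 0 0 3 0;-1 0 0 4 0;-1 0 0 2 0;-1 0 0 0 0;-1 0 0 0 0")

```text
clock: 41.15
ee_pos: [0.4049, -0.0081, 0.1237]
tool_rot: [180.0, 0.0, -0.1]
force: [0.1, 0.1, -6.4]
grip_width: 0.585
grasp_force: 33.0
```

Run:
```python
from h import *
ft(12); lid(.405,-.008,0)
```

```text
F,T mean [ 8.100e-02  8.000e-03 -5.727e+00 -1.100e-02 -8.900e-02  2.000e-03] sem [0.124 0.114 0.172 0.01  0.008 0.011] t 41.75 [ 0.4053 -0.008   0.1242] [ 1.8e+02  0.0e+00 -1.0e-01] 33.0
top 87 [(np.float64(0.064), 0.154), (np.float64(0.08), 0.042)]
side 526 [(np.float64(-0.08), 0.13), (np.float64(-0.064), 0.138), (np.float64(-0.048), 0.144), (np.float64(-0.032), 0.155), (np.float64(-0.016), 0.157), (np.float64(0.016), 0.197), (np.float64(0.032), 0.178), (np.float64(0.048), 0.181), (np.float64(0.064), 0.049), (np.float64(0.08), 0.044)]
```

The moment went from +0.024 to −0.089 N m, a change of 0.113, so this is the rattling case. I'll press it flat on free bench to level it, then regrip more firmly.

send_rows(deltas="-1 1.5 4.3 0 0;-1 2.5 4.3 0 0;-1 2.5 4.3 0 0;-1 2.5 4.3 0 0;-1 2.5 4.5 -1 0;-1 0 0 -3 0;-1 0 0 -1.6 0;-1 0 0 -1.5 0;-1 0 0 -1.5 0;-1 0 0 -1.2 0;-1 0 0 -1.4 0;-1 0 0 0 0")

```text
clock: 43.35
ee_pos: [0.5231, 0.2092, 0.0132]
tool_rot: [-179.9, -0.3, -0.2]
force: [1.0, -0.1, -2.8]
grip_width: 0.583
grasp_force: 34.1
```

send_rows(deltas="0 0 0 0 0;1 0 0 0 0;1 0 0 0 0;1 0 0 0 0;0 0 0 0 0;-1 0 0 0 0;-1 0 0 0 0;-1 0 0 0 0;-1 0 0 1 0;-1 0 0 3 0;-1 0 0 5 0;-1 0 0 5 0", grip_force=50)

```text
clock: 44.85
ee_pos: [0.5194, 0.2084, 0.1532]
tool_rot: [180.0, 0.1, -0.1]
force: [0.9, -0.1, -6.2]
grip_width: 0.578
grasp_force: 53.9
```

Run:
```python
from h import *
ft(6); lid(.52,.209,0)
```

```text
F,T mean [ 3.58e-01  7.17e-01 -5.20e+00 -1.00e-02 -4.80e-02 -4.00e-03] sem [0.293 0.428 1.058 0.021 0.043 0.012] t 45.15 [0.519  0.2081 0.1507] [ 1.799e+02  2.000e-01 -1.000e-01] 55.8
top 20 [(np.float64(0.048), 0.182), (np.float64(0.064), 0.181)]
side 440 [(np.float64(-0.08), 0.177), (np.float64(-0.064), 0.181), (np.float64(-0.048), 0.183), (np.float64(-0.032), 0.184), (np.float64(-0.016), 0.182), (np.float64(0.0), 0.182), (np.float64(0.032), 0.181), (np.float64(0.048), 0.182), (np.float64(0.064), 0.182), (np.float64(0.08), 0.179)]
```

It is level and moment-biased towards the low end, as expected. Now I'll move it over the mat.

send_rows(deltas="-1 1.8 -3.9 0.5 0;-1 2 -4.2 0.5 0;-1 2 -4.2 0 0;-1 2 -4.2 0 0;-1 2 -4.2 0 0;-1 2 -4.2 0 0;-1 2 -4 0 0;-1 1 -2 0 0;-1 1 -2 0 0;-1 0 0 0 0;-1 0 0 0 0;-1 0 0 0 0")

```text
clock: 46.75
ee_pos: [0.6782, -0.1183, 0.1624]
tool_rot: [-180.0, 0.0, 0.0]
force: [-0.6, 0.5, -6.4]
grip_width: 0.577
grasp_force: 55.8
```

Run:
```python
from h import *
import loc
ft(3); lid(.677,-.121,0); loc.loc()
c=cap("side"); cv2.imwrite("pics/end.png",c["img"])
```

```text
F,T mean [-0.134  0.038 -5.29  -0.016 -0.046 -0.009] sem [0.225 0.089 0.044 0.02  0.013 0.007] t 46.9 [ 0.6782 -0.1191  0.1625] [-180.   -0.   -0.] 55.8
top 77 [(np.float64(-0.08), 0.175), (np.float64(-0.064), 0.193), (np.float64(-0.048), 0.194), (np.float64(-0.032), 0.194), (np.float64(-0.016), 0.194)]
side 286 [(np.float64(-0.08), 0.18), (np.float64(-0.064), 0.192), (np.float64(-0.048), 0.193), (np.float64(-0.032), 0.194), (np.float64(-0.016), 0.196), (np.float64(0.0), 0.195), (np.float64(0.016), 0.231), (np.float64(0.032), 0.196), (np.float64(0.048), 0.194), (np.float64(0.064), 0.194), (np.float64(0.08), 0.191)]
775 [707. 123.] [ 52. 157.] 57.6 mean [0.705 0.123 0.043] sat 107.0
789 [516.  -0.] [156.  50.] 0.6 mean [ 0.514 -0.001  0.043] sat 13.0
189 [ 349. -116.] [ 26. 105.] 76.2 mean [ 0.349 -0.113  0.043] sat 96.0
816 [326. 109.] [155.  51.] 66.6 mean [0.326 0.109 0.043] sat 116.0
```

View pics/end.png

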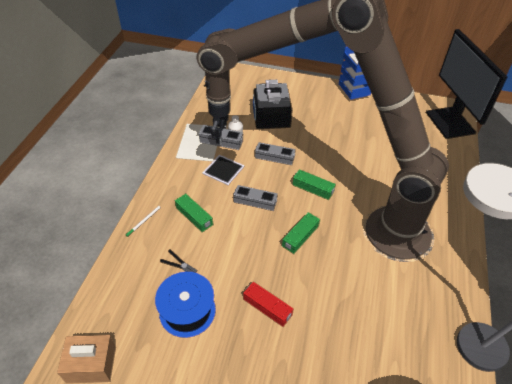

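The picture shows the case held level at about (221,137), above the mat at (223,170) in this slanted view. The two silent cases lie flat at (274,153) and (255,198), and the bystanders are in place. Handing in.

```bash
python3 -c "
from cell import manip
print(manip.job_done())"
```

```text
the job is handed in; nothing more can be done
None
```

I handed the job in with the rattling case (the left one, furthest to +y) held level about 15 cm above the handover mat; rocking it each way shifted its moment by 0.11 N m, and the two silent cases lie flat on the bench.

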